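# Open the gate valve one true turn

## Robot

A 6-joint arm with a two-finger parallel gripper is mounted at the origin on a cart in front of the work surface, level with it; the furniture and walls round the work are solid. World frame = base frame: x ahead of the robot, y to its left, z up, the work surface at z = 0. Lengths are in m, angles in rad, forces in N, time in s.
With the tool pointing down it reaches from about 0.25 to 0.725 m from the base axis. Payload 4 kg.
Tool frame: the origin (TCP) lies midway between the tips of the shut fingers; the grasp point (between the pads) lies 19 mm behind it; z points along the fingers, y is the line along which they close (so a half turn about z gives the same grasp; the last joint's range is limited). The gripper opens to 85 mm and grips with 20 to 120 N. Pads are 22 mm wide; open, the fingers measure 114 mm over their backs; the gripper's body (76 mm by 85 mm) begins 54 mm behind the grasp point. The pads swing forward as they close: fully open they stand 13 mm farther back than shut.
Start: joints at [1.207, 0.241, 0.005, 1.335, 0, 1.571], TCP at [0.178, 0.467, 0.231] pointing down, gripper open.
Joint ranges: [-2.72, 2.72], [-1.05, 1.87], [-1.09, 1.28], [-1.99, 2.15], [-1.42, 1.44], [-3.14, 3.14]. Speed limits (rad/s): [2.79, 2.79, 3.14, 3.14, 3.14, 3.14].

## Interface

Orientations are given as a unit quaternion [x, y, z, w].
In Python, from workcell import get_obs, camera, job_done, silhouettes gives the robot as it stands. The module is installed in compiled form; this text tells all that it offers.
- The arm moves only by the tool drive_tool, never from a script. Its argument "increments" is a list of rows, each a list of 3 entries, a list of its own where there are three numbers: the shift along the world's x, y, z in mm, then the turn, a rotation vector about the world's x, y, z in degrees, then the opening, from 0 (shut) to 1 (fully open). A call has 1 to 8 rows; each row shifts and turns the commanded pose from where the row before left it; what a row does not reach is not made up. A row lasts 1/12 s, in which the tool goes at most 41.7 mm and 7.16 degrees, less where a joint would pass 70% of its speed; a pose out of reach is approached as far as the arm can. A call is refused whole if a number of a shift passes 41.7 or a number of a turn 7.16, either way. A call with a gripper value outside its range is refused whole. The fingers move at their own pace and stop on an object; the grip force is fixed at half the most. Time passes only in rows, so rows that do not move let the fingers close. It gives the time, the measured TCP pose, the force, the opening and the grip force at its end, in the units of the state.
- get_obs(): the state, without advancing time (a new reading comes with each control period).
- camera(name): name is "side" or "top"; returns a dict with "image" (384x512x3 uint8, red, green, blue), "K" (3x3 intrinsics, pixels), "view" (4x4, takes a point from world to camera coordinates). Camera axes: x right, y down, z forward; pixel columns grow to the right and rows downward; lengths in m; the calibration is good to about 2 mm. A picture is of the moment at which its call begins. There is no depth.
- job_done(): hands the job in; it is judged then, once.
Trained networks look in a picture, given as the dict that the camera call returned (one of the last four; its "shot" number tells which), for a name from the list of things; names that differ only in an ending like _2 or _b are one class to them, and where a whole thing is asked for, a point or a joint stands for the part that bears it (a point fixed in the world has none). Each returns a list of dicts, best first, with "conf" (0 to 1); they miss things now and then, are a little off and sometimes report something else, mostly with a low value. They report only what shows in the picture. A call takes as long as a camera call.
- silhouettes(query, picture): "region" (384x512 bool, what is visible of it) and "bbox" ([left, top, right, bottom] in pixels, round what is visible of it).
The state is a dict: "clock": time; "joint_pos": joint angles; "joint_vel": joint speeds; "tau": joint torques, N m; "eef_pos": TCP position; "tool_rot": TCP orientation; "ft_force": force on the tool from outside, world axes, zero at the start; "ft_torque": the same for the moment, N m; "grip_width": finger opening in m; "grasp_force": force on a finger pad.
Only numpy, scipy, OpenCV 4.12 (cv2) and the standard library are available. Lean on these libraries where they do the work, as an engineer would, in place of code of your own. Each camera call takes 0.05 s, during which the arm holds its last target. There are 200 camera calls.

## Task

Open the gate valve by exactly one full turn of its stem. The handwheel is loose on the stem, so wind it anticlockwise (seen from above) by its upright handle, feel for where it takes hold of the stem, and count one turn from there, holding it lightly and never forcing it. Then bring the wheel back clockwise, only through its free play, until the handle stands beside the fixed pointer, let go, and leave everything else on the table alone.

Things in the scene. Friction and masses are not known exactly. Their poses are not given: they have to be found in the camera images.
- valve: Fixed brass gate valve on a dark steel plate 150 x 120 x 12 mm, with a capped pipe 210 mm long along its y axis. Origin: centre of the plate's underside, on the table and on the vertical stem axis; z up. Wheel play: the wheel turns freely (about 1 N at the handle) through 4.2 rad between taking hold of the stem one way and the other; where in it the wheel starts varies and is unseen.
- wheel_centre (a point): Point on the stem axis, 180 mm above the table, level with the handle's middle. The dark three-spoked wheel, 122 mm wide, turns about it; rim 140 to 152 mm above the table, hub nut up to 160 mm. Once it takes hold anticlockwise, about 12 N along the circle is felt at the handle (7 to 10 N when halted), and the stem turns with the wheel (this opens) and stays where it is left.
- handle (a point): Middle of the black upright handle on the wheel's rim: a cylinder 20 mm in diameter, 156 to 202 mm above the table, this point at 180 mm, 55 mm from the stem axis. It spins freely on its own axis, so the fingers can hold it and keep their direction as it goes round. Grip it lightly, 20 to 30 N a finger: the forces of both fingers added up must stay below 100 N.
- pointer (a point): Tip of the fixed thin steel pointer bent up from the yoke just outside the wheel's rim, on the valve's -x side, 78 mm from the stem's axis, top at 150 mm above the table. When the handle is beside the pointer (on the same radius), the two are 23 mm apart seen from above.
- lift_collar (a point): Top centre of the small steel collar on the gate rod, between the yoke's pillars under the wheel. It rises 2 mm for each full turn of the stem: too little to count by in noisy readings or pictures.
- tea_cup: Blue and white tea cup, 81 mm wide, 68 mm high, standing loose behind the valve; origin at the centre of its underside. Not to be touched.
- brown_bowl: Small dark brown bowl, 88 mm wide, 40 mm high, standing loose to the left of the valve; origin at the centre of its underside. Not to be touched.

How it is judged:
On the way:
1. the stem has been turned open by nearly a full turn (the collar has risen more than 1.6 mm) (distance of lift_collar from where it was at the start of the episode above 0.0016 m), for 0.1 s.
At the end, for the whole second after the job is handed in: The stem is one full turn further open than at the start (collar risen 1.85 to 2.15 mm, that is within 27 degrees); the handle has been brought back beside the pointer (less than 30 mm apart seen from above, within about 17 degrees); cup and bowl are at rest (distance of lift_collar from where it was at the start of the episode between 0.00185 and 0.00215 m and horizontal distance between handle and pointer below 0.03 m and linear speed of each of tea_cup, brown_bowl below 0.01 m/s); the robot touches nothing.
It fails at once if the fingers press on the valve, its wheel or handle with more than 100 N, both fingers added up (contact force between the fingers and valve above 100 N).
It fails at once if the stem is wound more than a fifth of a turn too far (collar risen more than 2.4 mm) (distance of lift_collar from where it was at the start of the episode above 0.0024 m).
It fails at once if the tea cup is shifted more than 10 mm (distance of tea_cup from where it was at the start of the episode above 0.01 m).
It fails at once if the brown bowl is shifted more than 10 mm (distance of brown_bowl from where it was at the start of the episode above 0.01 m).
It also fails if it takes over 69 s, if anything falls off the work surface, if the arm or the gripper's body presses on something with over 40 N, if the wrist force passes 120 N, or if a joint passes its speed limit or range.

## Working session

There is one attempt and no reset: what is moved stays moved. The work goes in short steps, Python scripts to look and compute and a tool call to move; the robot and the scene stay as the last step left them, time stands still between calls to the robot, and variables do not carry over. Pictures are saved under pics/ and viewed, at most 10 in all, crops included, and the job is handed in when it is done.

Besides the shell and the picture viewer there is one more tool, called as a command line: name --argument value ..., lists and objects as JSON in quotes. drive_tool: Moves the arm, as the interface text tells. Its arguments: {"type":"object","properties":{"increments":{"type":"array"}},"required":["increments"]}

```bash
mkdir -p pics
cat > h.py <<'E'
import numpy as np,cv2
from workcell import *
def save(c,n): cv2.imwrite('pics/'+n,c['image'][:,:,::-1])
def onplane(c,u,v,z):
    K=np.array(c['K']);T=np.array(c['view']);R=T[:3,:3];o=-R.T@T[:3,3]
    d=R.T@np.linalg.inv(K)@[u,v,1]; return o+d*(z-o[2])/d[2]
def proj(c,p):
    q=np.array(c['K'])@(np.array(c['view'])@[*p,1])[:3]; return q[:2]/q[2]
E
python3 - <<'E'
from h import *
np.set_printoptions(precision=3,suppress=True)
for n in ['top','side']:
    c=camera(n);save(c,n+'0.png');print(n,c['K'][0],np.array(c['view']))
    for q in ['valve','handle','pointer','tea_cup','brown_bowl']:
        for s in silhouettes(q,c)[:2]:
            ys,xs=np.nonzero(s['region']);print(q,round(s['conf'],2),s['bbox'],xs.mean(),ys.mean(),len(xs))
o=get_obs();print(o)
E
```

```text
top [401.584   0.    250.74 ] [[ 0.004 -1.    -0.003  0.106]
 [-0.994 -0.003 -0.107  0.64 ]
 [ 0.107  0.004 -0.994  1.034]
 [ 0.     0.     0.     1.   ]]
valve 0.69 [268.5, 176.0, 348.0, 237.1] 307.96378920142257 206.3870029097963 3093
handle 0.46 [316.9, 221.9, 325.9, 232.6] 319.2098765432099 225.98765432098764 81
pointer 0.97 [266.5, 177.7, 349.2, 240.5] 308.0362647325476 206.35055908129345 3309
tea_cup 0.66 [282.8, 131.1, 314.1, 165.2] 297.88243626062325 146.27053824362605 706
brown_bowl 0.93 [156.1, 228.6, 187.3, 259.0] 172.96176821983275 243.53285543608123 837
side [422.147   0.    256.284] [[-0.98  -0.196  0.007  0.625]
 [-0.122  0.58  -0.805  0.088]
 [ 0.154 -0.79  -0.593  1.158]
 [ 0.     0.     0.     1.   ]]
valve 0.61 [245.2, 133.2, 303.4, 209.4] 274.23722627737226 176.85766423357666 2466
handle 0.68 [245.9, 132.9, 301.9, 209.4] 274.14677754677757 176.9047817047817 2405
handle 0.4 [290.6, 136.2, 296.0, 148.8] 293.7945205479452 142.73972602739727 73
pointer 0.86 [248.2, 136.9, 301.9, 210.2] 273.89802769618126 177.05958875367185 2383
tea_cup 0.7 [203.9, 169.3, 230.7, 202.9] 217.31782945736435 184.22015503875969 645
brown_bowl 0.93 [268.5, 259.8, 308.5, 293.6] 290.0982776089159 275.5440729483283 987
{'clock': 0.6, 'joint_pos': array([ 1.207,  0.241,  0.005,  1.335, -0.   ,  1.571]), 'joint_vel': array([ 0.   , -0.001, -0.   ,  0.001,  0.001,  0.001]), 'tau': array([ -0.001, -37.197,  25.257,   0.001,  -0.   ,   0.   ]), 'eef_pos': array([0.178, 0.467, 0.231]), 'tool_rot': array([0.181, 0.984, 0.   , 0.   ]), 'ft_force': array([ 0.21 , -0.482, -0.237]), 'ft_torque': array([ 0.032, -0.003,  0.035]), 'grasp_force': 0.0, 'grip_width': 0.08551442065556165}
```

Run:
```python
import cv2,numpy as np
t=cv2.imread('pics/top0.png')[120:270,150:360];s=cv2.imread('pics/side0.png')[120:300,190:330]
t=cv2.resize(t,None,fx=2.2,fy=2.2*1,interpolation=cv2.INTER_CUBIC)
s=cv2.resize(s,None,fx=2.2,fy=2.2,interpolation=cv2.INTER_CUBIC)
t=cv2.imread('pics/top0.png')[165:245,260:360];t=cv2.resize(t,None,fx=4,fy=4,interpolation=cv2.INTER_CUBIC)
s=cv2.imread('pics/side0.png')[125:220,235:325];s=cv2.resize(s,None,fx=4,fy=4,interpolation=cv2.INTER_CUBIC)
h=np.zeros((400,800,3),np.uint8);h[:320,:400]=t;h[:380,410:770]=s
cv2.imwrite('pics/c0.png',h)
```

```text
(no output)
```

View pics/c0.png

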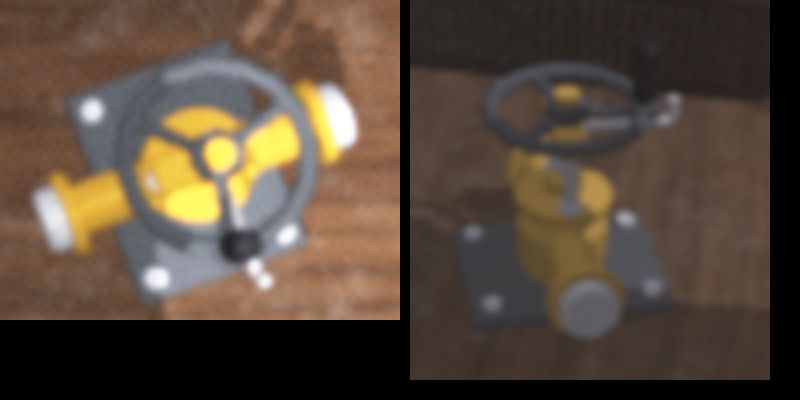

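View pics/top0.png

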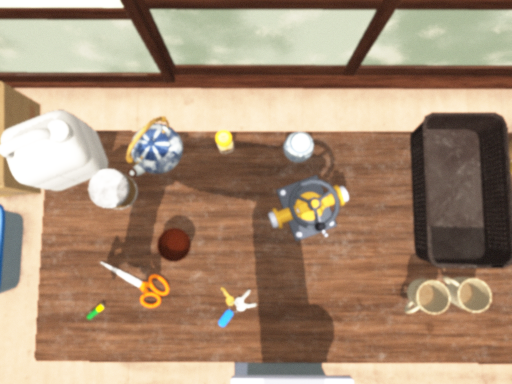

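The top view shows the wheel hub near (315,204), the black handle at (320,226) and the white pointer at (326,235). The cup is at about (298,146) and the bowl at (173,243).

Run:
```python
from h import *
np.set_printoptions(precision=4,suppress=True)
c=camera('top');s=camera('side')
hub=onplane(c,315.2,203.7,.16);ha=onplane(c,320,225.3,.2);p=onplane(c,326.3,235,.15)
rim=onplane(c,260+217/4,165+153/4,.146)
hub2=onplane(s,235+157/4,125+92/4,.16)
ha2=onplane(s,235+240/4,125+48/4,.2);p2=onplane(s,235+265/4,125+97/4,.15)
print(hub,hub2,rim,'h',ha,ha2,'p',p,p2)
for a in (ha,p): d=a-hub;print(np.hypot(*d[:2]),np.arctan2(d[1],d[0]))
for q,c_ ,z in(('tea_cup',c,.034),('brown_bowl',c,.02)):
  b=silhouettes(q,c)[0]['bbox'];print(q,b,onplane(c,(b[0]+b[2])/2,(b[1]+b[3])/2,z))
for q in [(0.178,.467,.231),(0.178,.467,.35)]: print(proj(c,q))
```

```text
[ 0.5959 -0.0428  0.16  ] [ 0.5946 -0.0348  0.16  ] [ 0.5981 -0.0428  0.146 ] h [ 0.5448 -0.0466  0.2   ] [ 0.5389 -0.0367  0.2   ] p [ 0.5233 -0.0694  0.15  ] [ 0.521 -0.061  0.15 ]
0.05127271314297762 -3.0687275400159693
0.07731539041917083 -2.790783406677648Traceback (most recent call last):
  File "<stdin>", line 11, in <module>
IndexError: list index out of range
```

View pics/side0.png

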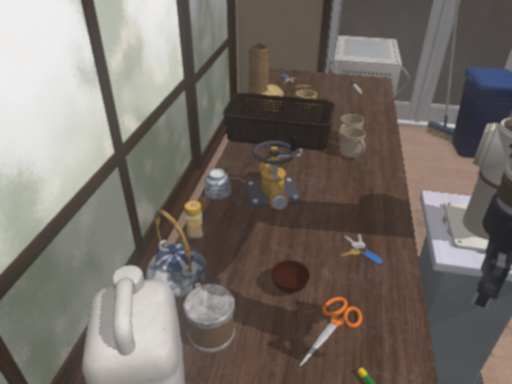

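The side view shows the whole row of objects. The cup stands behind the valve, and the path at z ≈ 0.25 is clear. First I'll go above the handle with the tool's y axis turned along world y.

drive_tool --increments '[[[15,-21,3],[0,0,2.5],1],[[15,-21,3],[0,0,2.5],1],[[15,-21,3],[0,0,2.5],1],[[15,-21,3],[0,0,2.5],1],[[15,-21,3],[0,0,2.5],1],[[15,-21,3],[0,0,2.5],1],[[15,-21,3],[0,0,2.9],1],[[15,-21,3],[0,0,2.9],1]]'

```text
clock: 1.42
eef_pos: [0.2985, 0.2982, 0.2556]
tool_rot: [-0.001, 1.0, 0.0, 0.0]
ft_force: [0.2, 0.9, -0.1]
grip_width: 0.0855
grasp_force: 0.0
```

Run:
```python
from h import *
o=get_obs();print(o['joint_pos'],o['eef_pos'],o['tool_rot'])
```

```text
[ 7.85047302e-01  7.49330119e-02 -1.30758744e-01  1.36462398e+00
 -6.05870827e-05  7.83093748e-01] [0.29845147 0.29821612 0.25560587] [-9.76769705e-04  9.99999494e-01  1.48239229e-04  1.91531896e-04]
```

drive_tool --increments '[[[15,-21,0],[0,0,0],1],[[15,-21,0],[0,0,0],1],[[15,-21,0],[0,0,0],1],[[15,-21,0],[0,0,0],1],[[15,-21,0],[0,0,0],1],[[15,-21,0],[0,0,0],1],[[15,-21,0],[0,0,0],1],[[15,-21,0],[0,0,0],1]]'

```text
clock: 2.08
eef_pos: [0.4185, 0.1301, 0.2555]
tool_rot: [0.0, 1.0, 0.0, 0.0]
ft_force: [0.1, 0.6, 0.0]
grip_width: 0.0855
grasp_force: 0.0
```

drive_tool --increments '[[[15,-21,0],[0,0,0],1],[[15,-21,0],[0,0,0],1],[[15,-21,0],[0,0,0],1],[[15,-21,0],[0,0,0],1],[[15,-21,0],[0,0,0],1],[[15,-21,0],[0,0,0],1],[[15,-21,0],[0,0,0],1],[[15,-21,0],[0,0,0],1]]'

```text
clock: 2.75
eef_pos: [0.5385, -0.0379, 0.2553]
tool_rot: [0.0, 1.0, 0.0, 0.0]
ft_force: [-0.2, 1.1, 0.5]
grip_width: 0.0852
grasp_force: 0.0
```

Run:
```python
from h import *
o=get_obs();print(o['eef_pos'],o['joint_pos'])
t=camera('top');s=camera('side')
for c in (t,s): print(proj(c,o['eef_pos']))
a=cv2.resize(t['image'][155:255,260:360,::-1],None,fx=4,fy=4,interpolation=cv2.INTER_CUBIC)
b=cv2.resize(s['image'][105:205,235:335,::-1],None,fx=4,fy=4,interpolation=cv2.INTER_CUBIC)
cv2.imwrite('pics/c1.png',np.hstack([a,b]))
```

```text
[ 0.53853587 -0.03789526  0.25533248] [-7.02983452e-02  3.12186776e-01  1.63877583e-01  1.42231513e+00
  8.35141496e-05 -6.93290340e-02]
[320.34965691 227.72089181]
[296.48825934 118.27989567]
```

View pics/c1.png

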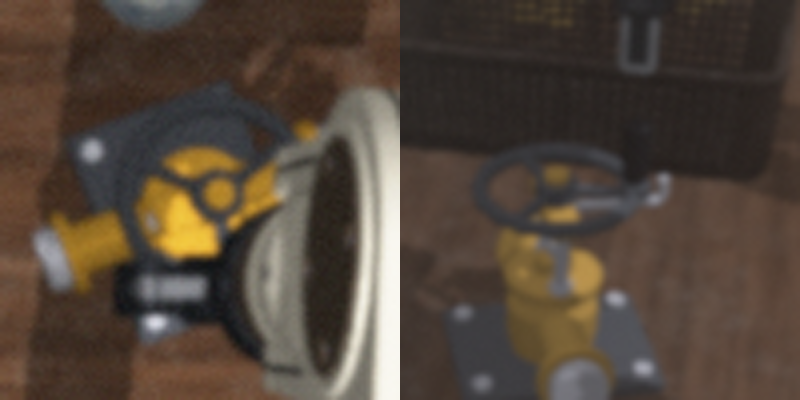

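The crop shows the near finger in line with the handle in the side view (both near column 294 to 295), and the top view has the gripper over the handle. Now I'll descend and begin a gentle closing.

drive_tool --increments '[[[3,-5,-15],[0,0,0],1],[[0,0,-15],[0,0,0],1],[[0,0,-15],[0,0,0],1],[[0,0,-15],[0,0,0],1],[[0,0,-15],[0,0,0],1],[[0,0,-15],[0,0,0],0.8],[[0,0,0],[0,0,0],0.6],[[0,0,0],[0,0,0],0.5]]'

```text
clock: 3.52
eef_pos: [0.5399, -0.0411, 0.1648]
tool_rot: [0.0, 1.0, 0.0, -0.001]
ft_force: [0.3, -0.4, 0.1]
grip_width: 0.0516
grasp_force: 0.0
```

drive_tool --increments '[[[0,0,0],[0,0,0],0.4],[[0,0,0],[0,0,0],0.35],[[0,0,0],[0,0,0],0.32],[[0,0,0],[0,0,0],0.3],[[0,0,0],[0,0,0],0.3],[[0,0,0],[0,0,0],0.3]]'

```text
clock: 4.02
eef_pos: [0.5412, -0.0418, 0.1658]
tool_rot: [0.0, 1.0, -0.0, 0.0]
ft_force: [-0.5, -0.9, 0.1]
grip_width: 0.0257
grasp_force: 0.3
```

Run:
```python
from h import *
t=camera('top');s=camera('side')
a=cv2.resize(t['image'][155:255,260:360,::-1],None,fx=4,fy=4,interpolation=cv2.INTER_CUBIC)
b=cv2.resize(s['image'][105:205,235:335,::-1],None,fx=4,fy=4,interpolation=cv2.INTER_CUBIC)
cv2.imwrite('pics/c2.png',np.hstack([a,b]))
```

```text
(no output)
```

View pics/c2.png

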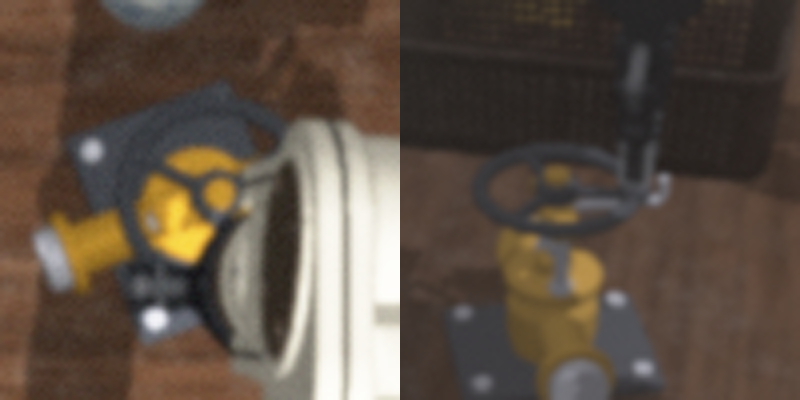

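drive_tool --increments '[[[0,0,0],[0,0,0],0.26],[[0,0,0],[0,0,0],0.26],[[0,0,0],[0,0,0],0.25],[[0,0,0],[0,0,0],0.24],[[0,0,0],[0,0,0],0.24],[[0,0,0],[0,0,0],0.24]]'

```text
clock: 4.62
eef_pos: [0.5408, -0.0418, 0.1652]
tool_rot: [0.0, 1.0, -0.0, -0.0]
ft_force: [0.1, -0.8, 0.9]
grip_width: 0.0207
grasp_force: 0.5
```

The fingers are around the handle in both views. The near finger covers it at about (295,143) in the side view. I'll close further in small steps.

drive_tool --increments '[[[0,0,0],[0,0,0],0.23],[[0,0,0],[0,0,0],0.225],[[0,0,0],[0,0,0],0.225],[[0,0,0],[0,0,0],0.225]]'

```text
clock: 4.95
eef_pos: [0.5409, -0.0417, 0.1653]
tool_rot: [0.0, 1.0, 0.0, -0.0]
ft_force: [-1.0, -1.5, 0.4]
grip_width: 0.0193
grasp_force: 12.8
```

drive_tool --increments '[[[0,0,0],[0,0,0],0.222],[[0,0,0],[0,0,0],0.22],[[0,0,0],[0,0,0],0.22]]'

```text
clock: 5.2
eef_pos: [0.5409, -0.0416, 0.1653]
tool_rot: [0.0, 1.0, 0.0, -0.0]
ft_force: [-1.0, -0.7, 1.8]
grip_width: 0.0196
grasp_force: 21.8
```

Gripped at about 22 N. Now a first short arc, from 180° in 6° steps.

drive_tool --increments '[[[0.3,-5.7,0],[0,0,0],0.218],[[0.9,-5.7,0],[0,0,0],0.218],[[1.5,-5.6,0],[0,0,0],0.218],[[2.1,-5.4,0],[0,0,0],0.218]]'

```text
clock: 5.53
eef_pos: [0.5461, -0.0646, 0.1653]
tool_rot: [0.0, 1.0, 0.0, 0.0]
ft_force: [0.8, 2.0, -0.7]
grip_width: 0.0188
grasp_force: 25.4
```

```bash
cat >> h.py <<'E'
def arc(C,a0,n,step=6,cur=None,R=55):
    """rows in mm from angle a0 deg (cur mm if given) about C mm"""
    p=np.array(cur if cur is not None else C+R*np.array([np.cos(np.radians(a0)),np.sin(np.radians(a0))]),float)
    for k in range(1,n+1):
        a=np.radians(a0+k*step);q=C+R*np.array([np.cos(a),np.sin(a)]);d=np.round(q-p,1);p=p+d
        print(f'[[{d[0]:.1f},{d[1]:.1f},0],[0,0,0],0.218],',end='\n' if k%8==0 else '')
    print('\nend',p,a0+n*step)
E
python3 - <<'E'
from h import *
o=get_obs();print(o['eef_pos'],o['ft_force'],o['grasp_force'])
arc(np.array([596,-41.5]),204,24)
E
```

```text
[ 0.54610752 -0.06457304  0.16531243] [ 0.75422119  1.98978224 -0.70078636] 25.442016551387496
[[2.6,-5.1,0],[0,0,0],0.218],[[3.1,-4.9,0],[0,0,0],0.218],[[3.7,-4.4,0],[0,0,0],0.218],[[4.0,-4.1,0],[0,0,0],0.218],[[4.5,-3.6,0],[0,0,0],0.218],[[4.8,-3.2,0],[0,0,0],0.218],[[5.2,-2.6,0],[0,0,0],0.218],[[5.3,-2.0,0],[0,0,0],0.218],
[[5.6,-1.5,0],[0,0,0],0.218],[[5.7,-0.9,0],[0,0,0],0.218],[[5.7,-0.3,0],[0,0,0],0.218],[[5.8,0.3,0],[0,0,0],0.218],[[5.7,0.9,0],[0,0,0],0.218],[[5.5,1.5,0],[0,0,0],0.218],[[5.4,2.0,0],[0,0,0],0.218],[[5.1,2.6,0],[0,0,0],0.218],
[[4.9,3.2,0],[0,0,0],0.218],[[4.4,3.6,0],[0,0,0],0.218],[[4.1,4.1,0],[0,0,0],0.218],[[3.6,4.4,0],[0,0,0],0.218],[[3.2,4.9,0],[0,0,0],0.218],[[2.6,5.1,0],[0,0,0],0.218],[[2.1,5.4,0],[0,0,0],0.218],[[1.4,5.5,0],[0,0,0],0.218],

end [649.75499983 -52.97051537] 348
```

drive_tool --increments '[[[2.6,-5.1,0],[0,0,0],0.218],[[3.1,-4.9,0],[0,0,0],0.218]]'

```text
clock: 5.7
eef_pos: [0.5522, -0.0745, 0.1653]
tool_rot: [0.0, 1.0, 0.0, 0.0]
ft_force: [2.2, 2.7, -1.1]
grip_width: 0.0192
grasp_force: 25.4
```

drive_tool --increments '[[[3.7,-4.4,0],[0,0,0],0.218],[[4.0,-4.1,0],[0,0,0],0.218]]'

```text
clock: 5.87
eef_pos: [0.5598, -0.0827, 0.1653]
tool_rot: [0.0, 1.0, 0.001, 0.0]
ft_force: [1.8, 4.3, -0.3]
grip_width: 0.0186
grasp_force: 25.5
```

drive_tool --increments '[[[4.5,-3.6,0],[0,0,0],0.218],[[4.8,-3.2,0],[0,0,0],0.218]]'

```text
clock: 6.03
eef_pos: [0.569, -0.0892, 0.1653]
tool_rot: [0.0, 1.0, 0.001, 0.0]
ft_force: [1.7, 4.6, -0.8]
grip_width: 0.0189
grasp_force: 25.6
```

drive_tool --increments '[[[5.2,-2.6,0],[0,0,0],0.218],[[5.3,-2.0,0],[0,0,0],0.218]]'

```text
clock: 6.2
eef_pos: [0.5793, -0.0936, 0.1652]
tool_rot: [0.0, 1.0, 0.001, -0.0]
ft_force: [0.3, 6.0, 0.8]
grip_width: 0.019
grasp_force: 25.6
```

Run:
```python
from h import *
arc(np.array([596,-40]),252,16,cur=[579.2,-93.8])
```

```text
[[5.4,0.0,0],[0,0,0],0.218],[[5.7,-0.9,0],[0,0,0],0.218],[[5.7,-0.3,0],[0,0,0],0.218],[[5.7,0.3,0],[0,0,0],0.218],[[5.7,0.9,0],[0,0,0],0.218],[[5.6,1.5,0],[0,0,0],0.218],[[5.4,2.1,0],[0,0,0],0.218],[[5.1,2.6,0],[0,0,0],0.218],
[[4.8,3.1,0],[0,0,0],0.218],[[4.5,3.6,0],[0,0,0],0.218],[[4.1,4.1,0],[0,0,0],0.218],[[3.6,4.5,0],[0,0,0],0.218],[[3.1,4.8,0],[0,0,0],0.218],[[2.6,5.1,0],[0,0,0],0.218],[[2.1,5.4,0],[0,0,0],0.218],[[1.5,5.6,0],[0,0,0],0.218],

end [649.8 -51.4] 348
```

drive_tool --increments '[[[5.4,0,0],[0,0,0],0.218],[[5.7,-0.9,0],[0,0,0],0.218]]'

```text
clock: 6.37
eef_pos: [0.59, -0.0956, 0.1654]
tool_rot: [0.001, 1.0, -0.001, -0.001]
ft_force: [-0.8, 1.5, 2.9]
grip_width: 0.0193
grasp_force: 25.8
```

drive_tool --increments '[[[5.7,-0.3,0],[0,0,0],0.218],[[5.7,0.3,0],[0,0,0],0.218]]'

```text
clock: 6.53
eef_pos: [0.6016, -0.0957, 0.1653]
tool_rot: [0.001, 1.0, -0.001, -0.0]
ft_force: [-1.7, 0.2, 1.5]
grip_width: 0.0195
grasp_force: 25.7
```

drive_tool --increments '[[[5.7,0.9,0],[0,0,0],0.218],[[5.6,1.5,0],[0,0,0],0.218]]'

```text
clock: 6.7
eef_pos: [0.6132, -0.0931, 0.1653]
tool_rot: [0.001, 1.0, -0.001, -0.0]
ft_force: [-0.8, -0.7, 1.8]
grip_width: 0.0193
grasp_force: 25.8
```

drive_tool --increments '[[[5.4,2.1,0],[0,0,0],0.218],[[5.1,2.6,0],[0,0,0],0.218]]'

```text
clock: 6.87
eef_pos: [0.6239, -0.0882, 0.1654]
tool_rot: [0.001, 1.0, -0.001, 0.0]
ft_force: [-0.5, -0.8, 0.8]
grip_width: 0.0188
grasp_force: 25.8
```

Good fit. The centre is close to (596, -40). Continuing.

drive_tool --increments '[[[4.8,3.1,0],[0,0,0],0.218],[[4.5,3.6,0],[0,0,0],0.218]]'

```text
clock: 7.03
eef_pos: [0.6333, -0.0812, 0.1654]
tool_rot: [0.001, 1.0, -0.0, 0.0]
ft_force: [-0.4, -1.1, 1.5]
grip_width: 0.019
grasp_force: 25.7
```

drive_tool --increments '[[[4.1,4.1,0],[0,0,0],0.218],[[3.6,4.5,0],[0,0,0],0.218]]'

```text
clock: 7.2
eef_pos: [0.641, -0.0723, 0.1654]
tool_rot: [0.0, 1.0, -0.0, 0.0]
ft_force: [0.5, -1.0, 1.8]
grip_width: 0.019
grasp_force: 25.7
```

drive_tool --increments '[[[3.1,4.8,0],[0,0,0],0.218],[[2.6,5.1,0],[0,0,0],0.218]]'

```text
clock: 7.37
eef_pos: [0.6466, -0.0621, 0.1654]
tool_rot: [0.0, 1.0, -0.0, 0.0]
ft_force: [0.9, -1.0, 1.7]
grip_width: 0.0191
grasp_force: 25.7
```

drive_tool --increments '[[[2.1,5.4,0],[0,0,0],0.218],[[1.5,5.6,0],[0,0,0],0.218]]'

```text
clock: 7.53
eef_pos: [0.6499, -0.051, 0.1654]
tool_rot: [0.0, 1.0, 0.0, 0.0]
ft_force: [0.4, -1.1, 2.0]
grip_width: 0.0191
grasp_force: 25.7
```

Run:
```python
from h import *
o=get_obs();print(o['eef_pos'],o['ft_force'])
arc(np.array([596,-40]),348,24)
```

```text
[ 0.64994191 -0.05095362  0.16541964] [ 0.42764569 -1.14478063  1.9661957 ]
[[0.9,5.7,0],[0,0,0],0.218],[[0.3,5.7,0],[0,0,0],0.218],[[-0.3,5.8,0],[0,0,0],0.218],[[-0.9,5.7,0],[0,0,0],0.218],[[-1.5,5.5,0],[0,0,0],0.218],[[-2.1,5.4,0],[0,0,0],0.218],[[-2.6,5.1,0],[0,0,0],0.218],[[-3.1,4.9,0],[0,0,0],0.218],
[[-3.6,4.4,0],[0,0,0],0.218],[[-4.1,4.1,0],[0,0,0],0.218],[[-4.5,3.6,0],[0,0,0],0.218],[[-4.8,3.2,0],[0,0,0],0.218],[[-5.1,2.6,0],[0,0,0],0.218],[[-5.4,2.0,0],[0,0,0],0.218],[[-5.6,1.5,0],[0,0,0],0.218],[[-5.6,0.9,0],[0,0,0],0.218],
[[-5.8,0.3,0],[0,0,0],0.218],[[-5.7,-0.3,0],[0,0,0],0.218],[[-5.7,-0.9,0],[0,0,0],0.218],[[-5.6,-1.5,0],[0,0,0],0.218],[[-5.4,-2.0,0],[0,0,0],0.218],[[-5.1,-2.6,0],[0,0,0],0.218],[[-4.8,-3.2,0],[0,0,0],0.218],[[-4.5,-3.6,0],[0,0,0],0.218],

end [559.19811804   0.86485701] 492
```

drive_tool --increments '[[[0.9,5.7,0],[0,0,0],0.218],[[0.3,5.7,0],[0,0,0],0.218]]'

```text
clock: 7.7
eef_pos: [0.6509, -0.0394, 0.1654]
tool_rot: [0.0, 1.0, 0.0, 0.0]
ft_force: [1.1, -0.5, 1.5]
grip_width: 0.0191
grasp_force: 25.8
```

drive_tool --increments '[[[-0.3,5.8,0],[0,0,0],0.218],[[-0.9,5.7,0],[0,0,0],0.218]]'

```text
clock: 7.87
eef_pos: [0.6494, -0.028, 0.1653]
tool_rot: [0.0, 1.0, 0.0, -0.0]
ft_force: [1.5, -1.7, 2.0]
grip_width: 0.019
grasp_force: 25.8
```

drive_tool --increments '[[[-1.5,5.5,0],[0,0,0],0.218],[[-2.1,5.4,0],[0,0,0],0.218]]'

```text
clock: 8.03
eef_pos: [0.6472, -0.0213, 0.1656]
tool_rot: [0.002, 1.0, -0.004, 0.002]
ft_force: [5.6, -11.9, -1.1]
grip_width: 0.0193
grasp_force: 25.9
```

drive_tool --increments '[[[-2.6,5.1,0],[0,0,0],0.218],[[-3.1,4.9,0],[0,0,0],0.218]]'

```text
clock: 8.2
eef_pos: [0.6423, -0.0115, 0.1657]
tool_rot: [0.002, 1.0, -0.004, 0.002]
ft_force: [6.4, -11.5, -1.5]
grip_width: 0.0193
grasp_force: 25.8
```

It took hold between about 13° and 20°, where the tangential force rose to about 13 N. I take 16° as the start, so the target is the measured handle angle 376°. Continuing, watching the forces.

drive_tool --increments '[[[-3.6,4.4,0],[0,0,0],0.218],[[-4.1,4.1,0],[0,0,0],0.218],[[-4.5,3.6,0],[0,0,0],0.218],[[-4.8,3.2,0],[0,0,0],0.218]]'

```text
clock: 8.53
eef_pos: [0.6263, 0.0048, 0.1657]
tool_rot: [0.002, 1.0, -0.003, 0.004]
ft_force: [10.3, -8.4, -1.9]
grip_width: 0.0192
grasp_force: 25.5
```

drive_tool --increments '[[[-5.1,2.6,0],[0,0,0],0.218],[[-5.4,2.0,0],[0,0,0],0.218],[[-5.6,1.5,0],[0,0,0],0.218],[[-5.6,0.9,0],[0,0,0],0.218]]'

```text
clock: 8.87
eef_pos: [0.6053, 0.0133, 0.1657]
tool_rot: [0.001, 1.0, -0.001, 0.004]
ft_force: [11.9, -4.3, -4.2]
grip_width: 0.019
grasp_force: 25.3
```

Run:
```python
from h import *
o=get_obs();print(o['eef_pos'],o['ft_force'],o['tool_rot'])
c=[596,-40];e=o['eef_pos'][:2]*1000-c;print(np.hypot(*e),np.degrees(np.arctan2(e[1],e[0])))
arc(np.array([596,-40]),132-48,42)
```

```text
[0.60533051 0.0133095  0.16569326] [11.8538999  -4.34725488 -4.22816841] [ 0.00100846  0.99998927 -0.00131909  0.00432499]
54.119875536093154 80.07234758739094
[[-5.7,0.3,0],[0,0,0],0.218],[[-5.8,-0.3,0],[0,0,0],0.218],[[-5.7,-0.9,0],[0,0,0],0.218],[[-5.5,-1.5,0],[0,0,0],0.218],[[-5.4,-2.1,0],[0,0,0],0.218],[[-5.1,-2.6,0],[0,0,0],0.218],[[-4.9,-3.1,0],[0,0,0],0.218],[[-4.5,-3.6,0],[0,0,0],0.218],
[[-4.0,-4.1,0],[0,0,0],0.218],[[-3.6,-4.5,0],[0,0,0],0.218],[[-3.2,-4.8,0],[0,0,0],0.218],[[-2.6,-5.1,0],[0,0,0],0.218],[[-2.1,-5.4,0],[0,0,0],0.218],[[-1.4,-5.6,0],[0,0,0],0.218],[[-0.9,-5.6,0],[0,0,0],0.218],[[-0.3,-5.8,0],[0,0,0],0.218],
[[0.3,-5.7,0],[0,0,0],0.218],[[0.9,-5.7,0],[0,0,0],0.218],[[1.4,-5.6,0],[0,0,0],0.218],[[2.1,-5.4,0],[0,0,0],0.218],[[2.6,-5.1,0],[0,0,0],0.218],[[3.2,-4.8,0],[0,0,0],0.218],[[3.6,-4.5,0],[0,0,0],0.218],[[4.0,-4.1,0],[0,0,0],0.218],
[[4.5,-3.6,0],[0,0,0],0.218],[[4.9,-3.1,0],[0,0,0],0.218],[[5.1,-2.6,0],[0,0,0],0.218],[[5.4,-2.1,0],[0,0,0],0.218],[[5.5,-1.5,0],[0,0,0],0.218],[[5.7,-0.9,0],[0,0,0],0.218],[[5.8,-0.3,0],[0,0,0],0.218],[[5.7,0.3,0],[0,0,0],0.218],
[[5.7,0.9,0],[0,0,0],0.218],[[5.5,1.5,0],[0,0,0],0.218],[[5.4,2.1,0],[0,0,0],0.218],[[5.2,2.6,0],[0,0,0],0.218],[[4.8,3.1,0],[0,0,0],0.218],[[4.5,3.6,0],[0,0,0],0.218],[[4.0,4.1,0],[0,0,0],0.218],[[3.6,4.5,0],[0,0,0],0.218],
[[3.2,4.8,0],[0,0,0],0.218],[[2.6,5.1,0],[0,0,0],0.218],
end [646.24906548 -62.40129575] 336
```

drive_tool --increments '[[[-5.7,0.3,0],[0,0,0],0.218],[[-5.8,-0.3,0],[0,0,0],0.218],[[-5.7,-0.9,0],[0,0,0],0.218],[[-5.5,-1.5,0],[0,0,0],0.218],[[-5.4,-2.1,0],[0,0,0],0.218],[[-5.1,-2.6,0],[0,0,0],0.218],[[-4.9,-3.1,0],[0,0,0],0.218],[[-4.5,-3.6,0],[0,0,0],0.218]]'

```text
clock: 9.53
eef_pos: [0.5628, 0.0031, 0.1657]
tool_rot: [-0.0, 1.0, 0.002, 0.004]
ft_force: [11.8, 5.7, -5.3]
grip_width: 0.0191
grasp_force: 25.4
```

drive_tool --increments '[[[-4.0,-4.1,0],[0,0,0],0.218],[[-3.6,-4.5,0],[0,0,0],0.218],[[-3.2,-4.8,0],[0,0,0],0.218],[[-2.6,-5.1,0],[0,0,0],0.218]]'

```text
clock: 9.87
eef_pos: [0.548, -0.0136, 0.1655]
tool_rot: [-0.001, 1.0, 0.004, 0.003]
ft_force: [7.9, 9.0, -2.8]
grip_width: 0.0191
grasp_force: 25.8
```

drive_tool --increments '[[[-2.1,-5.4,0],[0,0,0],0.218],[[-1.4,-5.6,0],[0,0,0],0.218],[[-0.9,-5.6,0],[0,0,0],0.218],[[-0.3,-5.8,0],[0,0,0],0.218]]'

```text
clock: 10.2
eef_pos: [0.5411, -0.0349, 0.1653]
tool_rot: [-0.002, 1.0, 0.005, 0.001]
ft_force: [1.7, 12.6, 1.1]
grip_width: 0.019
grasp_force: 26.3
```

drive_tool --increments '[[[0.3,-5.7,0],[0,0,0],0.218],[[0.9,-5.7,0],[0,0,0],0.218],[[1.4,-5.6,0],[0,0,0],0.218],[[2.1,-5.4,0],[0,0,0],0.218],[[2.6,-5.1,0],[0,0,0],0.218],[[3.2,-4.8,0],[0,0,0],0.218],[[3.6,-4.5,0],[0,0,0],0.218],[[4.0,-4.1,0],[0,0,0],0.218]]'

```text
clock: 10.87
eef_pos: [0.5542, -0.077, 0.1649]
tool_rot: [-0.001, 1.0, 0.004, -0.005]
ft_force: [-10.7, 7.6, 8.7]
grip_width: 0.0193
grasp_force: 27.0
```

drive_tool --increments '[[[4.5,-3.6,0],[0,0,0],0.218],[[4.9,-3.1,0],[0,0,0],0.218],[[5.1,-2.6,0],[0,0,0],0.218],[[5.4,-2.1,0],[0,0,0],0.218]]'

```text
clock: 11.2
eef_pos: [0.5729, -0.0909, 0.1649]
tool_rot: [0.0, 1.0, 0.001, -0.006]
ft_force: [-13.5, 0.9, 9.6]
grip_width: 0.0192
grasp_force: 27.1
```

drive_tool --increments '[[[5.5,-1.5,0],[0,0,0],0.218],[[5.7,-0.9,0],[0,0,0],0.218],[[5.8,-0.3,0],[0,0,0],0.218],[[5.7,0.3,0],[0,0,0],0.218]]'

```text
clock: 11.53
eef_pos: [0.5959, -0.0959, 0.165]
tool_rot: [0.001, 1.0, -0.001, -0.006]
ft_force: [-12.6, -4.7, 9.4]
grip_width: 0.019
grasp_force: 26.9
```

drive_tool --increments '[[[5.7,0.9,0],[0,0,0],0.218],[[5.5,1.5,0],[0,0,0],0.218],[[5.4,2.1,0],[0,0,0],0.218],[[5.2,2.6,0],[0,0,0],0.218]]'

```text
clock: 11.87
eef_pos: [0.6188, -0.0909, 0.1651]
tool_rot: [0.002, 1.0, -0.003, -0.005]
ft_force: [-9.6, -9.6, 6.9]
grip_width: 0.0192
grasp_force: 26.7
```

drive_tool --increments '[[[4.8,3.1,0],[0,0,0],0.218],[[4.5,3.6,0],[0,0,0],0.218],[[4.0,4.1,0],[0,0,0],0.218],[[3.6,4.5,0],[0,0,0],0.218]]'

```text
clock: 12.2
eef_pos: [0.6374, -0.0769, 0.1653]
tool_rot: [0.002, 1.0, -0.004, -0.003]
ft_force: [-5.8, -11.7, 4.9]
grip_width: 0.0191
grasp_force: 26.6
```

Run:
```python
from h import *
o=get_obs();print(o['eef_pos'],o['ft_force'],o['tool_rot'])
c=[596,-40];e=o['eef_pos'][:2]*1000-c;print(np.hypot(*e),np.degrees(np.arctan2(e[1],e[0])))
arc(np.array([596,-40]),324,10)
```

```text
[ 0.63738006 -0.07694352  0.16525141] [ -5.77359289 -11.65580606   4.93414605] [ 0.00231606  0.99998429 -0.00426571 -0.00280435]
55.47191108525512 -41.75801964527985
[[3.1,4.8,0],[0,0,0],0.218],[[2.6,5.2,0],[0,0,0],0.218],[[2.1,5.3,0],[0,0,0],0.218],[[1.5,5.6,0],[0,0,0],0.218],[[0.9,5.7,0],[0,0,0],0.218],[[0.3,5.7,0],[0,0,0],0.218],[[-0.3,5.8,0],[0,0,0],0.218],[[-0.9,5.7,0],[0,0,0],0.218],
[[-1.5,5.5,0],[0,0,0],0.218],[[-2.1,5.4,0],[0,0,0],0.218],
end [646.19593469 -17.62818888] 384
```

drive_tool --increments '[[[3.1,4.8,0],[0,0,0],0.218],[[2.6,5.2,0],[0,0,0],0.218],[[2.1,5.3,0],[0,0,0],0.218],[[1.5,5.6,0],[0,0,0],0.218],[[0.9,5.7,0],[0,0,0],0.218],[[0.3,5.7,0],[0,0,0],0.218],[[-0.3,5.8,0],[0,0,0],0.218],[[-0.9,5.7,0],[0,0,0],0.218]]'

```text
clock: 12.87
eef_pos: [0.6503, -0.0334, 0.1656]
tool_rot: [0.002, 1.0, -0.005, 0.001]
ft_force: [2.4, -12.2, 0.9]
grip_width: 0.0191
grasp_force: 26.4
```

drive_tool --increments '[[[-1.5,5.5,0],[0,0,0],0.218]]'

```text
clock: 12.95
eef_pos: [0.6492, -0.0277, 0.1656]
tool_rot: [0.002, 1.0, -0.004, 0.001]
ft_force: [4.4, -12.1, -0.1]
grip_width: 0.0195
grasp_force: 26.3
```

Run:
```python
from h import *
o=get_obs();print(o['eef_pos'],o['ft_force'],o['tool_rot'])
c=[596,-40];e=o['eef_pos'][:2]*1000-c;print(np.hypot(*e),np.degrees(np.arctan2(e[1],e[0])))
t=camera('top')
d=onplane(t,326.3,235,.15)*1000-[596,-40,0];print(np.degrees(np.arctan2(d[1],d[0])))
```

```text
[ 0.64917778 -0.02770924  0.16562818] [  4.42596289 -12.05062278  -0.05659757] [ 0.00226866  0.99998689 -0.00434115  0.00149529]
54.57966028606668 13.014015685652181
-157.97472343652612
```

drive_tool --increments '[[[-0.9,2.8,0],[0,0,0],0.218],[[0,0,0],[0,0,0],0.218]]'

```text
clock: 13.17
eef_pos: [0.6482, -0.024, 0.1656]
tool_rot: [0.002, 1.0, -0.004, 0.001]
ft_force: [3.6, -10.0, -0.3]
grip_width: 0.0191
grasp_force: 26.3
```

Run:
```python
from h import *
o=get_obs();print(o['eef_pos'],o['ft_force'],o['tool_rot'])
c=[596,-40];e=o['eef_pos'][:2]*1000-c;a=np.degrees(np.arctan2(e[1],e[0]));print(np.hypot(*e),a)
arc(np.array([596,-40]),a,36,step=-6,cur=o['eef_pos'][:2]*1000)
```

```text
[ 0.64818101 -0.02400017  0.16560492] [  3.55389902 -10.00220411  -0.27459612] [ 0.00172146  0.99999071 -0.00368144  0.00143352]
54.57886061855558 17.046677437710933
[[1.8,-5.5,0],[0,0,0],0.218],[[0.8,-5.7,0],[0,0,0],0.218],[[0.2,-5.7,0],[0,0,0],0.218],[[-0.4,-5.8,0],[0,0,0],0.218],[[-1.0,-5.6,0],[0,0,0],0.218],[[-1.6,-5.6,0],[0,0,0],0.218],[[-2.1,-5.3,0],[0,0,0],0.218],[[-2.7,-5.1,0],[0,0,0],0.218],
[[-3.2,-4.8,0],[0,0,0],0.218],[[-3.7,-4.4,0],[0,0,0],0.218],[[-4.2,-4.0,0],[0,0,0],0.218],[[-4.5,-3.5,0],[0,0,0],0.218],[[-4.9,-3.1,0],[0,0,0],0.218],[[-5.1,-2.5,0],[0,0,0],0.218],[[-5.5,-2.0,0],[0,0,0],0.218],[[-5.5,-1.4,0],[0,0,0],0.218],
[[-5.7,-0.8,0],[0,0,0],0.218],[[-5.8,-0.2,0],[0,0,0],0.218],[[-5.7,0.4,0],[0,0,0],0.218],[[-5.7,1.0,0],[0,0,0],0.218],[[-5.5,1.6,0],[0,0,0],0.218],[[-5.4,2.1,0],[0,0,0],0.218],[[-5.1,2.7,0],[0,0,0],0.218],[[-4.7,3.2,0],[0,0,0],0.218],
[[-4.5,3.7,0],[0,0,0],0.218],[[-4.0,4.2,0],[0,0,0],0.218],[[-3.5,4.5,0],[0,0,0],0.218],[[-3.1,4.9,0],[0,0,0],0.218],[[-2.5,5.2,0],[0,0,0],0.218],[[-2.0,5.4,0],[0,0,0],0.218],[[-1.4,5.6,0],[0,0,0],0.218],[[-0.8,5.7,0],[0,0,0],0.218],
[[-0.2,5.7,0],[0,0,0],0.218],[[0.4,5.8,0],[0,0,0],0.218],[[1.0,5.6,0],[0,0,0],0.218],[[1.6,5.6,0],[0,0,0],0.218],
end [543.98100664 -22.10016961] -198.95332256228906
```

The stem is now at a measured 17°, one turn from the take-hold. The pointer direction is about -161° from both cameras and the pipe axis. Winding back clockwise by about 178°, less than the 240° of play.

Run:
```python
from h import *
arc(np.array([596,-40]),21,28,step=-6.5,cur=[647.4,-20.2])
```

```text
[[1.8,-6.0,0],[0,0,0],0.218],[[1.3,-6.1,0],[0,0,0],0.218],[[0.5,-6.3,0],[0,0,0],0.218],[[-0.2,-6.2,0],[0,0,0],0.218],[[-0.9,-6.2,0],[0,0,0],0.218],[[-1.6,-6.0,0],[0,0,0],0.218],[[-2.3,-5.8,0],[0,0,0],0.218],[[-2.9,-5.5,0],[0,0,0],0.218],
[[-3.5,-5.2,0],[0,0,0],0.218],[[-4.0,-4.7,0],[0,0,0],0.218],[[-4.6,-4.2,0],[0,0,0],0.218],[[-5.0,-3.7,0],[0,0,0],0.218],[[-5.5,-3.1,0],[0,0,0],0.218],[[-5.7,-2.5,0],[0,0,0],0.218],[[-6.0,-1.8,0],[0,0,0],0.218],[[-6.1,-1.1,0],[0,0,0],0.218],
[[-6.2,-0.4,0],[0,0,0],0.218],[[-6.2,0.3,0],[0,0,0],0.218],[[-6.2,1.0,0],[0,0,0],0.218],[[-6.0,1.7,0],[0,0,0],0.218],[[-5.8,2.4,0],[0,0,0],0.218],[[-5.4,3.0,0],[0,0,0],0.218],[[-5.1,3.6,0],[0,0,0],0.218],[[-4.7,4.1,0],[0,0,0],0.218],
[[-4.1,4.7,0],[0,0,0],0.218],[[-3.6,5.1,0],[0,0,0],0.218],[[-3.0,5.4,0],[0,0,0],0.218],[[-2.4,5.8,0],[0,0,0],0.218],
end [544.  -57.9] -161.0
```

drive_tool --increments '[[[1.8,-6.0,0],[0,0,0],0.218],[[1.3,-6.1,0],[0,0,0],0.218],[[0.5,-6.3,0],[0,0,0],0.218],[[-0.2,-6.2,0],[0,0,0],0.218]]'

```text
clock: 13.5
eef_pos: [0.6507, -0.0447, 0.1654]
tool_rot: [0.0, 1.0, 0.0, 0.0]
ft_force: [2.1, 1.2, 1.5]
grip_width: 0.0193
grasp_force: 26.3
```

drive_tool --increments '[[[-0.9,-6.2,0],[0,0,0],0.218],[[-1.6,-6.0,0],[0,0,0],0.218],[[-2.3,-5.8,0],[0,0,0],0.218],[[-2.9,-5.5,0],[0,0,0],0.218]]'

```text
clock: 13.83
eef_pos: [0.6429, -0.0694, 0.1654]
tool_rot: [0.001, 1.0, -0.0, 0.0]
ft_force: [2.5, 0.2, 1.7]
grip_width: 0.0192
grasp_force: 26.3
```

drive_tool --increments '[[[-3.5,-5.2,0],[0,0,0],0.218],[[-4.0,-4.7,0],[0,0,0],0.218],[[-4.6,-4.2,0],[0,0,0],0.218],[[-5.0,-3.7,0],[0,0,0],0.218]]'

```text
clock: 14.17
eef_pos: [0.6253, -0.0873, 0.1654]
tool_rot: [0.001, 1.0, -0.0, 0.0]
ft_force: [2.5, -1.8, 2.1]
grip_width: 0.019
grasp_force: 26.3
```

Free play, with small forces. Continuing.

drive_tool --increments '[[[-5.5,-3.1,0],[0,0,0],0.218],[[-5.7,-2.5,0],[0,0,0],0.218],[[-6.0,-1.8,0],[0,0,0],0.218],[[-6.1,-1.1,0],[0,0,0],0.218]]'

```text
clock: 14.5
eef_pos: [0.6016, -0.0955, 0.1654]
tool_rot: [0.001, 1.0, -0.0, -0.0]
ft_force: [1.1, -3.1, 2.3]
grip_width: 0.0194
grasp_force: 26.4
```

drive_tool --increments '[[[-6.2,-0.4,0],[0,0,0],0.218],[[-6.2,0.3,0],[0,0,0],0.218],[[-6.2,1.0,0],[0,0,0],0.218],[[-6.0,1.7,0],[0,0,0],0.218]]'

```text
clock: 14.83
eef_pos: [0.5766, -0.0924, 0.1653]
tool_rot: [0.001, 1.0, -0.0, -0.0]
ft_force: [-0.1, -3.3, 3.7]
grip_width: 0.0192
grasp_force: 26.4
```

drive_tool --increments '[[[-5.8,2.4,0],[0,0,0],0.218],[[-5.4,3.0,0],[0,0,0],0.218],[[-5.1,3.6,0],[0,0,0],0.218],[[-4.7,4.1,0],[0,0,0],0.218]]'

```text
clock: 15.17
eef_pos: [0.5557, -0.0785, 0.1652]
tool_rot: [0.0, 1.0, 0.0, -0.001]
ft_force: [-1.4, -2.8, 3.2]
grip_width: 0.0193
grasp_force: 26.5
```

drive_tool --increments '[[[-4.1,4.7,0],[0,0,0],0.218],[[-3.6,5.1,0],[0,0,0],0.218],[[-3.0,5.4,0],[0,0,0],0.218],[[-2.4,5.8,0],[0,0,0],0.218],[[0,0,0],[0,0,0],0.218]]'

```text
clock: 15.58
eef_pos: [0.543, -0.0561, 0.1651]
tool_rot: [-0.001, 1.0, 0.001, -0.001]
ft_force: [-2.3, 0.1, 4.9]
grip_width: 0.0197
grasp_force: 26.5
```

The handle is at about -162°, beside the pointer. Now I'll release, rise and check.

drive_tool --increments '[[[0,0,0],[0,0,0],0.25],[[0,0,0],[0,0,0],0.35],[[0,0,0],[0,0,0],0.5],[[0,0,0],[0,0,0],0.6],[[0,0,0],[0,0,0],0.6],[[0,0,10],[0,0,0],0.6],[[0,0,20],[0,0,0],0.6],[[0,0,25],[0,0,0],0.6]]'

```text
clock: 16.25
eef_pos: [0.5425, -0.0581, 0.2198]
tool_rot: [0.001, 1.0, 0.0, -0.002]
ft_force: [0.5, 0.9, -0.2]
grip_width: 0.0509
grasp_force: 0.0
```

drive_tool --increments '[[[0,0,30],[0,0,0],0.6],[[-20,10,10],[0,0,0],0.6],[[-25,15,0],[0,0,0],0.6],[[-25,25,0],[0,0,0],0.6],[[-25,25,0],[0,0,0],0.6],[[-25,25,0],[0,0,0],0.6],[[-25,25,0],[0,0,0],0.6],[[-15,10,0],[0,0,0],0.6]]'

```text
clock: 16.92
eef_pos: [0.3814, 0.0786, 0.2612]
tool_rot: [-0.001, 1.0, 0.001, 0.0]
ft_force: [-0.1, -0.6, 0.8]
grip_width: 0.051
grasp_force: 0.0
```

drive_tool --increments '[[[-20,30,0],[0,0,0],0.6],[[-20,30,0],[0,0,0],0.6],[[-10,15,0],[0,0,0],0.6],[[0,0,0],[0,0,0],0.6]]'

```text
clock: 17.25
eef_pos: [0.3321, 0.154, 0.2614]
tool_rot: [-0.002, 1.0, 0.001, 0.0]
ft_force: [0.1, 0.5, -0.5]
grip_width: 0.0514
grasp_force: 0.0
```

Run:
```python
from h import *
t=camera('top');s=camera('side')
a=cv2.resize(t['image'][155:255,260:360,::-1],None,fx=4,fy=4,interpolation=cv2.INTER_CUBIC)
b=cv2.resize(s['image'][105:205,235:335,::-1],None,fx=4,fy=4,interpolation=cv2.INTER_CUBIC)
cv2.imwrite('pics/c3.png',np.hstack([a,b]))
```

```text
(no output)
```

View pics/c3.png

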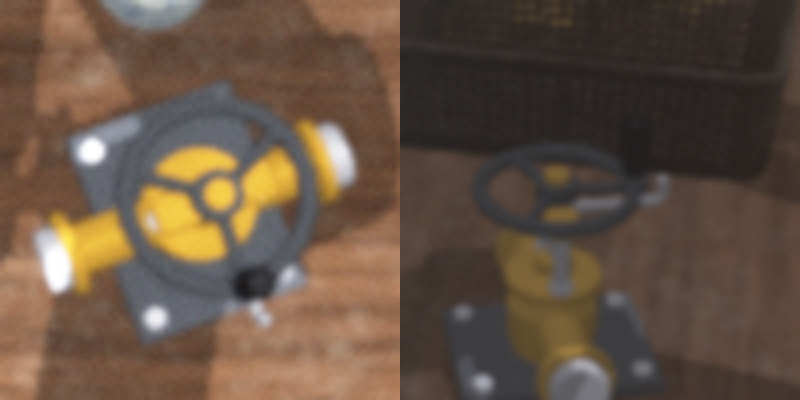

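The picture shows the handle at (255,280) in the crop, on the same radius as the pointer at (265,318), with the gripper clear of it.

```bash
python3 -c "
from workcell import *
print(job_done())"
```

```text
the job is handed in; nothing more can be done
None
```

I opened the valve by one full turn from where the wheel took hold, to within about 4° by my estimate. I then wound the handle back through its free play to beside the pointer, let go and handed the job in; no verdict came back.

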